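Four clicks on the tube stop, and hold

ROBOT

A 6-joint arm with a two-finger parallel gripper is mounted at the origin on the work surface. World frame = base frame: x ahead of the robot, y to its left, z up, the work surface at z = 0. Lengths are in m, angles in rad, forces in N, time in s.
With the tool pointing down it reaches from about 0.35 to 0.95 m from the base axis. Payload 17.4 kg.
Tool frame: the origin (TCP) lies between the finger pads; the fingertips stand 11 mm ahead of it and the grasp point (between the pads) lies 8 mm behind it; z points along the fingers, y is the line along which they close (so a half turn about z gives the same grasp; the last joint's range is limited). The gripper opens to 93 mm and grips with 3 to 60 N. Pads are 15 mm wide; open, the fingers measure 128 mm over their backs; the gripper's body (75 mm by 188 mm) begins 65 mm behind the grasp point.
Start: joints at [1.091, 0.116, 1.442, -0, 1.584, -0.038], TCP at [0.289, 0.61, 0.23] pointing down, gripper open.
Joint ranges: [-2.83, 2.83], [-0.83, 2.19], [0.07, 2.5], [-1.14, 4.28], [0.01, 3], [-2.97, 2.97]. Speed limits (rad/s): [1.89, 1.89, 2.22, 3.14, 3.14, 3.14].

INTERFACE

Orientations are given as a 3x3 rotation matrix whose columns are the frame's x, y, z axes.
In Python, from workcell import robot, eyes, nets gives the robot as it stands. The module is installed in compiled form; this text tells all that it offers.
- The arm moves only by the shell command python3 -m crank 'ROWS' [FORCE]. ROWS is JSON, a list of rows, each an object with "jaw": the closure in counts, from 0 (fully open) to 255 (shut); "linear": the shift along the tool's x, y, z in mm, a list of three; "roll": the turn about the tool's z in rad. In form: [{"jaw": jaw, "linear": [tx, ty, tz], "roll": roll}, ...]. A call has exactly 8 rows; each row is the pose to reach, as a shift and turn from the pose commanded when the call began, along the tool's axes at that moment; what a row does not reach only later rows make up. A row lasts 1/12 s, in which the tool goes at most 41.7 mm and 7.16 degrees, less where a joint would pass 70% of its speed; a pose out of reach is approached as far as the arm can. A call with a gripper value outside its range is refused whole. The fingers move at their own pace and stop on an object; FORCE is the grip in N (left out, the last holds). Time passes only in rows, so rows that repeat a pose let the fingers close, or fill a call up. It gives the time, the measured TCP pose, the force, the opening and the grip force at its end, in the units of the state.
- robot.get_obs(): the state, without advancing time (a new reading comes with each control period).
- eyes.grab_frame(name): name is "side" or "top" or "wrist"; returns the picture (480x640x3 uint8, red, green, blue); there is no depth.
- eyes.calibration(name): a dict with "fx", "fy", "cx", "cy" (pixels), "position" and "orientation" of the camera in the world. Camera axes: x right, y down, z forward; pixel columns grow to the right and rows downward; lengths in m; the calibration is good to about 2 mm. The wrist camera is an equidistant fisheye: a pixel r from the principal point sees the ray r / f radians off the axis. A picture is of the moment at which its call begins: read the wrist's pose just before it. calibration takes no time and is no camera call; for the wrist camera it gives the pose at the moment of the call.
- robot.job_done(): hands the job in; it is judged then, once.
Trained networks look in the newest picture that a camera, given by its name, has taken for a name from the list of things; names that differ only in an ending like _2 or _b are one class to them, and where a whole thing is asked for, a point or a joint stands for the part that bears it (a point fixed in the world has none). Each returns a list of dicts, best first, with "p" (0 to 1); they miss things now and then, are a little off and sometimes report something else, mostly with a low value. They report only what shows in the picture. A call takes as long as a camera call. They do not tell look-alikes from the thing itself.
- nets.recognise(camera, target): "uv" ([column, row] in pixels, amid what is visible of it).
- nets.silhouettes(camera, target): "region" (480x640 bool, what is visible of it) and "uv" ([column, row] in pixels, amid what is visible of it).
The state is a dict: "clock": time; "joint_pos": joint angles; "qd": joint speeds; "joint_torque": joint torques, N m; "ee_pos": TCP position; "tcp_rot": TCP orientation; "wrist_force": force on the tool from outside, world axes, zero at the start; "moment": the same for the moment, N m; "grip_width": finger opening in m; "grip_force": force on a finger pad.
Only numpy, scipy, OpenCV 4.12 (cv2) and the standard library are available. Lean on these libraries where they do the work, as an engineer would, in place of code of your own. Each camera call takes 0.05 s, during which the arm holds its last target. There are 200 camera calls.

TASK

Free the lever of the tube stop: lift the steel stop cap up and off its peg and stand it upright in the shallow parts tray. Then swing the lever by its black upright handle, anticlockwise seen from above, exactly four clicks counted by feel, without going on to a fifth, and finish while still holding the handle there with the fingers, because the lever springs back if it is let go. Leave everything else on the bench where it is.

Things in the scene. Friction and masses are not known exactly. Their poses are not given: they have to be found in the camera images.
- cap_mid (a point): Centre of the stop cap: a plain steel sleeve 31 mm in diameter, 78 mm tall, about 180 g, z up. Its top 50 mm are solid; its lowest 28 mm are a skirt hung over a peg: raise it over 28 mm to free it. Hanging, its foot is 24, this point 63, its top 102 mm above the bench. It blocks the lever. Grip its upper half, fingers closing along the line from cap to pivot: lever and handle stand to the side.
- peg_top (a point): Top centre of the fixed steel peg that the cap hangs on: 14 mm in diameter, top 52 mm above the bench, 120 mm from the pivot axis. The lever passes just above the bare peg. z up.
- tray: Shallow open parts tray of sheet steel, fixed to the bench: 170 mm (its x) by 130 mm (its y), rim 28 mm high, walls and floor 4 mm thick; origin at the centre of its underside, on the bench. A small steel block (26 mm wide, 20 mm high) lies in its corner near x = +60, y = +40 mm; leave it there.
- handle (a point): Centre of the lever's upright black handle, a round post 18 mm in diameter that reaches from 70 to 125 mm above the bench (this point: 98 mm). It is fixed to the lever and moves with it on a level circle of 170 mm radius about the pivot. It starts somewhere in the lever's slack travel.
- pivot (a point): Point on the lever's upright pivot axis, 98 mm above the bench: the centre of the handle's circle.
- lever: The flat steel lever, 18 mm wide, 58 to 70 mm above the bench; origin on the pivot axis at bench height, -x axis towards the handle. Works anticlockwise from above: 0.3 to 0.7 rad of slack, then ribs 0.18 rad (31 mm at the handle) apart. At each the push at the handle rises some 5 N, then falls off sharply: one click. A return spring grows to 7-9 N after four clicks; let go, it slips back.
- quadrant: Aluminium index quadrant under the lever with six steel ribs, 82 mm in radius; origin on the pivot axis at bench height, z up. It is set at a slightly different angle each time. Its -x axis points to the middle of the notch between ribs four and five; the ribs lie at -0.63, -0.45, -0.27, -0.09, +0.09, +0.27 rad from -x, anticlockwise positive, and the lever starts before the first.
Things that resemble listed ones, but are neither listed nor needed, are in the scene too. Leave any blue or turquoise look-alike of the part that bears cap_mid alone.

How it is judged:
On the way, in this order (a step that is already met when the one before it is completed fails the run):
1. the cap is lifted clear of its peg in the fingers (z of cap_mid in the frame of peg_top above 0.045 m and contact force between cap and the fingers above 0.5 N), for 0.05 s.
2. the cap stands upright in the tray, let go (x of cap_mid in the frame of tray between -0.085 and 0.085 m and y of cap_mid in the frame of tray between -0.065 and 0.065 m and z of cap_mid in the frame of tray below 0.049 m and angle between cap_mid's own z axis and vertical below 0.15 rad and linear speed of cap below 0.02 m/s and contact force between cap and the fingers below 0.05 N), for 0.2 s.
3. the fingers move the lever over the first rib (y of handle in the frame of quadrant below 0.095 m and contact force between lever and the fingers above 0.3 N).
At the end, for the whole second after the job is handed in: The lever stands between its fourth and fifth rib (handle within 14.5 mm of the middle of that notch), held there by the fingers with more than 2 N; the cap stands upright (within 0.15 rad) and at rest on the floor of the tray (y of handle in the frame of quadrant between -0.0145 and 0.0145 m and x of handle in the frame of quadrant below 0 m and contact force between lever and the fingers above 2 N and x of cap_mid in the frame of tray between -0.085 and 0.085 m and y of cap_mid in the frame of tray between -0.065 and 0.065 m and z of cap_mid in the frame of tray below 0.049 m and angle between cap_mid's own z axis and vertical below 0.15 rad and linear speed of cap below 0.02 m/s); the arm keeps its last pose, push and grip.
It fails at once if the lever goes over the fifth rib (y of handle in the frame of quadrant below -0.0175 m).
It fails at once if a bystander on the bench is disturbed (over 30 mm) (distance of any of nut_block, tape, angle_piece, file, hammer, oil, square_tube from where it was at the start of the episode above 0.03 m).
It also fails if it takes over 72 s, if anything falls off the work surface, if the arm or the gripper's body presses on something with over 40 N, if the wrist force passes 120 N, or if a joint passes its speed limit or range.

## Working session

There is one attempt and no reset: what is moved stays moved. The work goes in short steps, Python scripts to look and compute and a shell command to move; the robot and the scene stay as the last step left them, time stands still between calls to the robot, and variables do not carry over. Pictures are saved under pics/ and viewed, at most 10 in all, crops included, and the job is handed in when it is done.

```bash
mkdir -p pics; cat > h.py <<'E'
import numpy as np, cv2
from workcell import robot, eyes, nets
def ray(c,uv):
    R=np.array(c["orientation"]);return R@np.array([(uv[0]-c["cx"])/c["fx"],(uv[1]-c["cy"])/c["fy"],1.])
def atz(c,uv,z):
    d=ray(c,uv);p=np.array(c["position"]);return p+d*(z-p[2])/d[2]
E
python3 - <<'E'
from h import *
o=robot.get_obs();print({k:np.round(v,3).tolist() for k,v in o.items()})
Z={"cap_mid":.063,"peg_top":.052,"tray":.015,"handle":.098,"pivot":.098,"lever":.064,"quadrant":.03}
for n in ["top","side"]:
    im=eyes.grab_frame(n);cv2.imwrite(f"pics/{n}0.png",im[...,::-1]);c=eyes.calibration(n)
    print(n,{k:np.round(v,3).tolist() for k,v in c.items()})
    for t in Z:
        for d in nets.recognise(n,t)[:4]:print(n,t,round(d["p"],2),np.round(d["uv"]),np.round(atz(c,d["uv"],Z[t]),3))
E
```

```text
{'clock': 0.0, 'joint_pos': [1.091, 0.116, 1.442, -0.0, 1.584, -0.038], 'qd': [-0.003, -0.001, -0.0, 0.001, -0.0, 0.0], 'joint_torque': [-0.0, -72.13, -62.258, 0.078, 0.024, -0.0], 'ee_pos': [0.289, 0.61, 0.229], 'tcp_rot': [[-0.904, 0.428, -0.001], [0.428, 0.904, -0.001], [0.0, -0.001, -1.0]], 'wrist_force': [0.551, -0.654, -0.575], 'moment': [0.035, -0.019, 0.03], 'grip_force': 0.0, 'grip_width': 0.093}
top {'fx': 496.064, 'fy': 496.064, 'cx': 318.092, 'cy': 239.234, 'position': [0.4, -0.034, 1.075], 'orientation': [[-0.023, -0.994, 0.109], [-1.0, 0.02, -0.022], [0.019, -0.11, -0.994]]}
top cap_mid 0.88 [460. 262.] [ 0.458 -0.346  0.063]
top cap_mid 0.83 [431. 309.] [ 0.364 -0.281  0.063]
top cap_mid 0.64 [371. 259.] [ 0.468 -0.163  0.063]
top cap_mid 0.55 [398. 328.] [ 0.326 -0.214  0.063]
top peg_top 0.69 [385. 197.] [ 0.599 -0.198  0.052]
top peg_top 0.56 [364. 223.] [ 0.545 -0.153  0.052]
top tray 0.68 [184. 197.] [0.613 0.231 0.015]
top handle 0.97 [366. 220.] [ 0.543 -0.152  0.098]
top pivot 0.58 [383. 198.] [ 0.588 -0.186  0.098]
top pivot 0.56 [366. 219.] [ 0.546 -0.152  0.098]
top lever 0.89 [366. 220.] [ 0.548 -0.155  0.064]
top quadrant 0.6 [386. 232.] [ 0.528 -0.201  0.03 ]
side {'fx': 559.804, 'fy': 559.804, 'cx': 320.726, 'cy': 235.361, 'position': [-0.114, -0.619, 0.825], 'orientation': [[0.7, -0.476, 0.533], [-0.715, -0.456, 0.531], [-0.01, -0.752, -0.659]]}
side cap_mid 0.9 [332. 353.] [ 0.304 -0.226  0.063]
side cap_mid 0.88 [365. 283.] [ 0.463 -0.161  0.063]
side cap_mid 0.75 [298. 274.] [ 0.393 -0.053  0.063]
side cap_mid 0.74 [445. 349.] [ 0.441 -0.356  0.063]
side peg_top 0.6 [420. 272.] [ 0.569 -0.21   0.052]
side tray 0.77 [285. 188.] [0.606 0.219 0.015]
side pivot 0.96 [422. 270.] [ 0.533 -0.235  0.098]
side lever 0.83 [377. 257.] [ 0.533 -0.131  0.064]
side quadrant 0.58 [402. 286.] [ 0.532 -0.197  0.03 ]
```

View pics/top0.png

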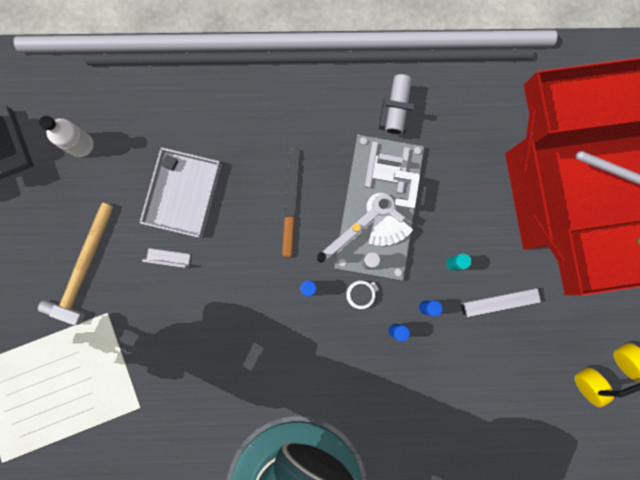

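View pics/side0.png

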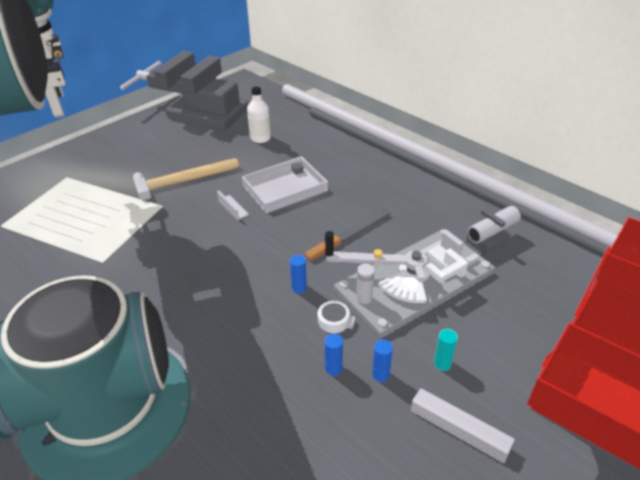

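The top view shows the steel cap at about (371,259), the handle at (321,257), the pivot at (381,203) and the tray at (181,192). In the side view the cap is at (365,283) and the handle at (329,243). The blue and turquoise cylinders are look-alikes. Next I'll zoom in on the mechanism.

```bash
python3 - <<'E'
from h import *
a=cv2.imread("pics/top0.png")[125:285,305:435];b=cv2.imread("pics/side0.png")[220:340,310:500]
cv2.imwrite("pics/tz.png",cv2.resize(a,None,fx=3.7,fy=3.7,interpolation=cv2.INTER_CUBIC))
t,s=eyes.calibration("top"),eyes.calibration("side")
def tri(u,v):
    A=[];B=[]
    for c,q in((t,u),(s,v)):
        d=ray(c,q);d/=np.linalg.norm(d);P=np.eye(3)-np.outer(d,d);A.append(P);B.append(P@np.array(c["position"]))
    return np.linalg.solve(sum(A),sum(B))
print("cap",tri((371.5,259.5),(365.5,284)),"handletop",tri((321,257),(329,234)))
for n,q,z in(("cap top t",(372,260.5),.102),("cap top s",(366,270),.102),("handle t",(321,257),.125),("handle s",(329,234),.125),("piv t",(382,204),.08)): print(n,atz(t if n[-1]=="t" else s,q,z).round(4))
E
```

```text
cap [ 0.4651706  -0.16302434  0.06165733] handletop [ 0.47002215 -0.0597855   0.12075856]
cap top t [ 0.4621 -0.1603  0.102 ]
cap top s [ 0.4602 -0.1633  0.102 ]
handle t [ 0.4695 -0.0594  0.125 ]
handle s [ 0.4668 -0.0634  0.125 ]
piv t [ 0.5784 -0.1876  0.08  ]
```

View pics/tz.png

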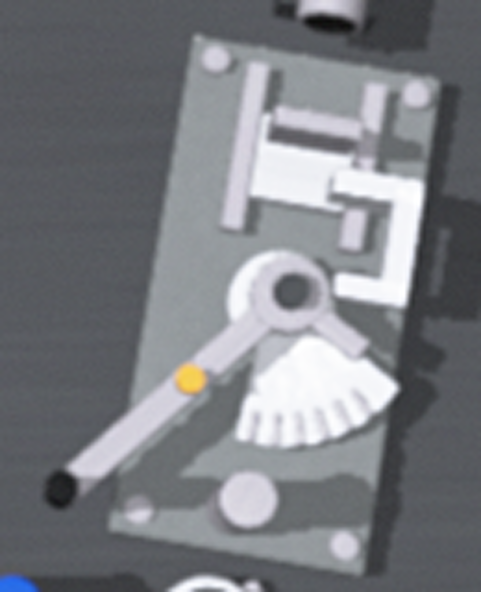

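```bash
cat >> h.py <<'E'
def go(p,yaw):  # p = grasp point (8mm behind TCP); yaw = heading of tool y (mod pi)
    o=robot.get_obs();R=np.array(o["tcp_rot"]);e=np.array(o["ee_pos"])
    d=R.T@(np.array(p)-[0,0,.008]-e)*1000
    y=np.arctan2(R[1,1],R[0,1]);r=-((yaw-y+np.pi/2)%np.pi-np.pi/2)
    print("t",o["clock"],"e",e.round(4),"yaw",round(y,3),"q6",round(o["joint_pos"][5],2),"F",np.round(o["wrist_force"],1),"grip",o["grip_width"],o["grip_force"]," MOVE",d.round(1),"roll",round(r,3), "tilt",R[:2,2].round(3))
E
python3 -m crank '[{"jaw":0,"linear":[-40,-51,0],"roll":0.12},{"jaw":0,"linear":[-70,-88,0],"roll":0.24},{"jaw":0,"linear":[-90,-115,0],"roll":0.36},{"jaw":0,"linear":[-115,-147,0],"roll":0.48},{"jaw":0,"linear":[-140,-179,0],"roll":0.6},{"jaw":0,"linear":[-160,-204,0],"roll":0.68},{"jaw":0,"linear":[-180,-230,0],"roll":0.68},{"jaw":0,"linear":[-200,-255,0],"roll":0.68}]' 40
python3 - <<'E'
from h import *
go([.463,-.162,.24],np.arctan2(-.026,.115))
# rib profile
im=cv2.imread("pics/top0.png");g=cv2.cvtColor(im,6).astype(np.float32);c=eyes.calibration("top")
R=np.array(c["orientation"])
pv=np.array([.578,-.188])
for r in(.066,.073,.079):
    a=np.arange(-60,60,2)*np.pi/180
    row=[]
    for x in a:
        w=np.array([pv[0]-r*np.cos(x),pv[1]-r*np.sin(x),.05]);q=R.T@(w-c["position"]);u=q[:2]/q[2]*c["fx"]+[c["cx"],c["cy"]]
        row.append(int(cv2.getRectSubPix(g,(1,1),(float(u[0]),float(u[1])))[0,0]))
    print(r,row)
E
```

```text
clock: 1.47
ee_pos: [0.3604, 0.2917, 0.2299]
tcp_rot: [[-0.433, 0.901, 0.001], [0.901, 0.433, 0.0], [-0.0, 0.001, -1.0]]
wrist_force: [0.7, 0.4, -0.1]
grip_width: 0.0928
grip_force: 0.0
t 1.4667 e [0.3604 0.2917 0.2299] yaw 0.448 q6 0.18 F [ 0.7  0.4 -0.1] grip 0.0927871189374961 0.0  MOVE [-453.4 -104.1   -2.1] roll 0.671 tilt [0.001 0.   ]
0.066 [166, 194, 205, 205, 204, 205, 206, 200, 170, 148, 139, 119, 107, 107, 107, 107, 106, 105, 109, 151, 221, 241, 225, 202, 211, 238, 246, 238, 212, 196, 229, 248, 241, 227, 218, 232, 244, 240, 224, 212, 226, 247, 243, 226, 214, 222, 243, 246, 233, 215, 222, 241, 246, 246, 246, 247, 246, 218, 147, 106]
0.073 [157, 179, 199, 194, 192, 192, 183, 170, 159, 150, 140, 115, 107, 107, 108, 106, 107, 105, 107, 147, 217, 242, 232, 210, 219, 246, 248, 241, 222, 218, 241, 248, 240, 221, 214, 234, 246, 240, 224, 215, 232, 250, 246, 228, 213, 229, 248, 245, 228, 209, 215, 241, 247, 245, 245, 247, 245, 207, 128, 100]
0.079 [152, 162, 201, 211, 209, 208, 211, 202, 158, 144, 118, 106, 109, 108, 109, 108, 107, 107, 122, 156, 201, 233, 227, 190, 203, 236, 238, 222, 203, 209, 232, 237, 225, 206, 208, 240, 245, 237, 209, 195, 226, 244, 240, 227, 202, 230, 247, 241, 218, 205, 231, 248, 246, 246, 248, 247, 240, 170, 72, 59]
```

```bash

python3 -m crank '[{"jaw":0,"linear":[-40,-9,0],"roll":0.12},{"jaw":0,"linear":[-80,-18,0],"roll":0.24},{"jaw":0,"linear":[-120,-27,0],"roll":0.36},{"jaw":0,"linear":[-160,-36,0],"roll":0.48},{"jaw":0,"linear":[-200,-45,0],"roll":0.6},{"jaw":0,"linear":[-240,-55,0],"roll":0.67},{"jaw":0,"linear":[-280,-64,0],"roll":0.67},{"jaw":0,"linear":[-320,-73,0],"roll":0.67}]'
python3 - <<'E'
from h import *
go([.463,-.162,.24],np.arctan2(-.026,.115))
im=eyes.grab_frame("wrist");cv2.imwrite("pics/w1.png",im[...,::-1]);print(eyes.calibration("wrist"))
for n in ("cap_mid","tray","handle"):
  for d in nets.recognise("wrist",n)[:4]:print(n,d["p"],d["uv"])
E
```

```text
clock: 2.13
ee_pos: [0.4333, -0.0279, 0.2301]
tcp_rot: [[0.22, 0.976, 0.001], [0.976, -0.22, -0.0], [0.0, 0.001, -1.0]]
wrist_force: [1.6, 0.7, 0.1]
grip_width: 0.0926
grip_force: 0.0
t 2.1333 e [ 0.4333 -0.0279  0.2301] yaw -0.222 q6 0.1 F [1.6 0.7 0.1] grip 0.09256428108827068 0.0  MOVE [-124.3   58.4   -1.9] roll 0.001 tilt [ 0.001 -0.   ]
{'fx': 371.64829954431775, 'fy': 371.64829954431775, 'cx': 314.4574169484114, 'cy': 233.46487684764546, 'position': array([0.44967586, 0.03617739, 0.38442169]), 'orientation': array([[ 0.97470707, -0.21611677, -0.05691801],
       [-0.22348322, -0.94122054, -0.25329655],
       [ 0.00116924,  0.25961016, -0.96571279]])}
cap_mid 0.83 [290.6, 226.3]
cap_mid 0.71 [252.7, 393.6]
cap_mid 0.63 [306.7, 398.1]
cap_mid 0.57 [369.2, 320.8]
tray 0.62 [494.2, 0.0]
tray 0.3 [418.6, 327.6]
handle 0.71 [376.4, 263.0]
handle 0.31 [489.0, 3.2]
```

View pics/w1.png

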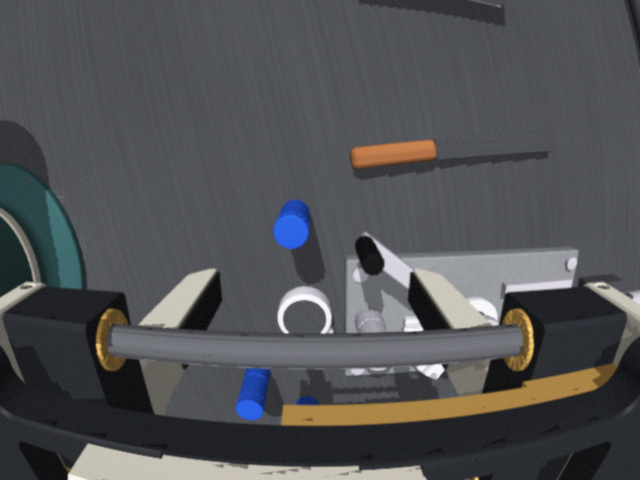

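```bash

python3 -m crank '[{"jaw":0,"linear":[-35,16,0],"roll":0},{"jaw":0,"linear":[-70,33,0],"roll":0},{"jaw":0,"linear":[-105,49,0],"roll":0},{"jaw":0,"linear":[-124,59,0],"roll":0},{"jaw":0,"linear":[-124,59,0],"roll":0},{"jaw":0,"linear":[-124,59,25],"roll":0},{"jaw":0,"linear":[-124,59,55],"roll":0},{"jaw":0,"linear":[-124,59,70],"roll":0}]'
python3 - <<'E'
from h import *
go([.463,-.162,.088],np.arctan2(-.026,.115))
for n in("top","side"):
  im=eyes.grab_frame(n);cv2.imwrite(f"pics/{n}1.png",im[...,::-1]); 
a=cv2.imread("pics/top1.png")[150:310,300:500];b=cv2.imread("pics/side1.png")[200:360,270:470]
cv2.imwrite("pics/c1.png",cv2.resize(np.hstack([a,b]),None,fx=2,fy=2,interpolation=cv2.INTER_CUBIC))
E
```

```text
clock: 3.0
ee_pos: [0.4635, -0.1575, 0.1568]
tcp_rot: [[0.217, 0.976, -0.002], [0.976, -0.217, 0.001], [0.001, -0.002, -1.0]]
wrist_force: [0.5, 0.2, -1.1]
grip_width: 0.093
grip_force: 0.0
t 3.0 e [ 0.4635 -0.1575  0.1568] yaw -0.219 q6 -0.16 F [ 0.5  0.2 -1.1] grip 0.0930184150567333 0.0  MOVE [-4.5  0.7 76.8] roll 0.003 tilt [-0.002  0.001]
```

View pics/c1.png

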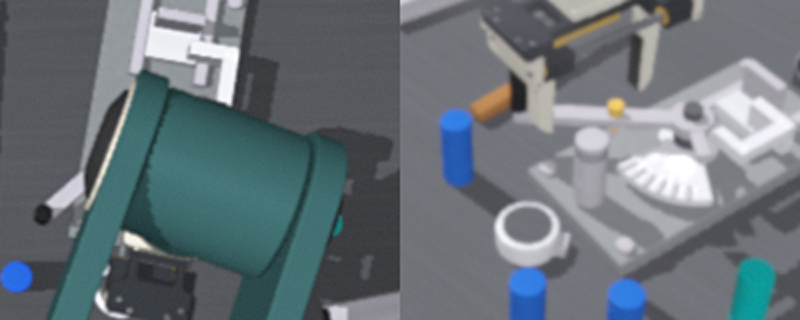

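The open fingers straddle the cap (right half: cap top at about (591,140)), and the lever and handle are to the side. I'll go down and grip it.

```bash

python3 -m crank '[{"jaw":0,"linear":[-3,0,12],"roll":0},{"jaw":0,"linear":[-3,0,28],"roll":0},{"jaw":0,"linear":[-3,0,46],"roll":0},{"jaw":0,"linear":[-3,0,60],"roll":0},{"jaw":0,"linear":[-3,0,67],"roll":0},{"jaw":0,"linear":[-3,0,67],"roll":0},{"jaw":0,"linear":[-3,0,67],"roll":0},{"jaw":0,"linear":[-3,0,67],"roll":0}]'
python3 - <<'E'
from h import *
go([.463,-.162,.088],np.arctan2(-.026,.115))
E
python3 -m crank '[{"jaw":255,"linear":[0,0,0],"roll":0},{"jaw":255,"linear":[0,0,0],"roll":0},{"jaw":255,"linear":[0,0,0],"roll":0},{"jaw":255,"linear":[0,0,0],"roll":0},{"jaw":255,"linear":[0,0,0],"roll":0},{"jaw":255,"linear":[0,0,0],"roll":0},{"jaw":255,"linear":[0,0,0],"roll":0},{"jaw":255,"linear":[0,0,0],"roll":0}]' 40
```

```text
clock: 3.77
ee_pos: [0.4639, -0.1627, 0.094]
tcp_rot: [[0.219, 0.976, 0.002], [0.976, -0.219, -0.001], [-0.0, 0.002, -1.0]]
wrist_force: [0.5, -0.8, 0.6]
grip_width: 0.0928
grip_force: 0.0
t 3.7667 e [ 0.4639 -0.1627  0.094 ] yaw -0.221 q6 -0.17 F [ 0.5 -0.8  0.6] grip 0.09284693441352099 0.0  MOVE [ 0.5 -1.  14. ] roll 0.002 tilt [ 0.002 -0.001]
clock: 4.43
ee_pos: [0.4632, -0.1627, 0.0927]
tcp_rot: [[0.219, 0.976, -0.0], [0.976, -0.219, -0.0], [-0.0, -0.0, -1.0]]
wrist_force: [-0.8, 0.6, 0.5]
grip_width: 0.0443
grip_force: 0.0
```

```bash

python3 -m crank '[{"jaw":80,"linear":[0,0,0],"roll":0},{"jaw":80,"linear":[0,0,0],"roll":0},{"jaw":80,"linear":[0,0,4],"roll":0},{"jaw":80,"linear":[0,0,9],"roll":0},{"jaw":80,"linear":[0,0,13],"roll":0},{"jaw":80,"linear":[0,0,13],"roll":0},{"jaw":255,"linear":[0,0,13],"roll":0},{"jaw":255,"linear":[0,0,13],"roll":0}]' 40
python3 -m crank '[{"jaw":255,"linear":[0,0,0],"roll":0},{"jaw":255,"linear":[0,0,0],"roll":0},{"jaw":255,"linear":[0,0,0],"roll":0},{"jaw":255,"linear":[0,0,0],"roll":0},{"jaw":255,"linear":[0,0,0],"roll":0},{"jaw":255,"linear":[0,0,0],"roll":0},{"jaw":255,"linear":[0,0,0],"roll":0},{"jaw":255,"linear":[0,0,0],"roll":0}]' 40
```

```text
clock: 5.1
ee_pos: [0.4633, -0.1627, 0.0797]
tcp_rot: [[0.219, 0.976, -0.0], [0.976, -0.219, 0.0], [-0.0, -0.0, -1.0]]
wrist_force: [1.3, 0.5, -0.1]
grip_width: 0.0549
grip_force: 0.0
clock: 5.77
ee_pos: [0.4633, -0.1627, 0.0798]
tcp_rot: [[0.219, 0.976, 0.0], [0.976, -0.219, -0.0], [-0.0, 0.0, -1.0]]
wrist_force: [1.0, -0.4, 0.7]
grip_width: 0.0304
grip_force: 40.0
```

```bash

python3 -m crank '[{"jaw":255,"linear":[0,0,-6],"roll":0},{"jaw":255,"linear":[0,0,-16],"roll":0},{"jaw":255,"linear":[0,0,-30],"roll":0},{"jaw":255,"linear":[0,0,-50],"roll":0},{"jaw":255,"linear":[0,0,-75],"roll":0},{"jaw":255,"linear":[0,0,-100],"roll":0},{"jaw":255,"linear":[0,0,-125],"roll":0},{"jaw":255,"linear":[0,0,-140],"roll":0}]' 40
python3 - <<'E'
from h import *
c=eyes.calibration("top");p=eyes.calibration("side")
for n,k in(("top",c),("side",p)):
    eyes.grab_frame(n);s=nets.silhouettes(n,"tray")[0];m=s["region"].astype(np.uint8)
    q=cv2.minAreaRect(cv2.findNonZero(m));b=cv2.boxPoints(q);print(n,s["p"],q[0],[atz(k,v,.028)[:2].round(3).tolist() for v in b],atz(k,q[0],.02).round(3), [atz(k,v,.028)[:2].round(3).tolist() for v in cv2.approxPolyDP(cv2.convexHull(cv2.findNonZero(m)),5,True)[:,0].astype(float)])
go([.6,.225,.24],0)
E
```

```text
clock: 6.43
ee_pos: [0.4635, -0.1628, 0.2234]
tcp_rot: [[0.219, 0.976, 0.003], [0.976, -0.219, -0.001], [-0.0, 0.003, -1.0]]
wrist_force: [-1.0, -0.8, -0.6]
grip_width: 0.0305
grip_force: 40.0
top 0.92 (180.9179229736328, 192.80482482910156) [[0.556, 0.32], [0.725, 0.278], [0.686, 0.146], [0.518, 0.19]] [0.622 0.236 0.02 ] [[0.682, 0.151], [0.524, 0.193], [0.559, 0.317], [0.719, 0.275]]
side 0.8 (280.841552734375, 184.96768188476562) [[0.553, 0.318], [0.737, 0.275], [0.64, 0.13], [0.476, 0.176]] [0.604 0.231 0.02 ] [[0.633, 0.138], [0.505, 0.168], [0.555, 0.314], [0.714, 0.276], [0.704, 0.227]]
t 6.6333 e [ 0.4631 -0.1626  0.2194] yaw -0.221 q6 -0.17 F [-0.1  0.4 -2. ] grip 0.030478368593464533 39.95960533618927  MOVE [408.2  48.6 -12.6] roll -0.221 tilt [ 0. -0.]
```

```bash

python3 -m crank '[{"jaw":255,"linear":[15,2,0],"roll":0},{"jaw":255,"linear":[45,6,0],"roll":0},{"jaw":255,"linear":[80,11,0],"roll":0},{"jaw":255,"linear":[115,16,0],"roll":0},{"jaw":255,"linear":[150,21,0],"roll":0},{"jaw":255,"linear":[185,26,0],"roll":0},{"jaw":255,"linear":[220,31,0],"roll":0},{"jaw":255,"linear":[250,36,0],"roll":0}]' 40
python3 -m crank '[{"jaw":255,"linear":[35,5,0],"roll":0},{"jaw":255,"linear":[70,10,0],"roll":0},{"jaw":255,"linear":[105,15,0],"roll":0},{"jaw":255,"linear":[135,19,0],"roll":0},{"jaw":255,"linear":[155,22,0],"roll":0},{"jaw":255,"linear":[161,23,0],"roll":0},{"jaw":255,"linear":[161,23,0],"roll":0},{"jaw":255,"linear":[161,23,0],"roll":0}]' 40
python3 - <<'E'
from h import *
go([.61,.225,.068],-.221)
eyes.grab_frame("side");t=eyes.calibration("side")
for d in nets.recognise("side","cap_mid"):print(d["p"],d["uv"])
E
```

```text
clock: 7.3
ee_pos: [0.553, 0.0756, 0.2178]
tcp_rot: [[0.219, 0.976, -0.002], [0.976, -0.219, -0.0], [-0.001, -0.002, -1.0]]
wrist_force: [0.3, -0.8, -1.2]
grip_width: 0.0304
grip_force: 40.0
clock: 7.97
ee_pos: [0.6105, 0.2249, 0.2184]
tcp_rot: [[0.219, 0.976, -0.002], [0.976, -0.219, -0.001], [-0.001, -0.002, -1.0]]
wrist_force: [0.4, -0.4, -1.6]
grip_width: 0.0305
grip_force: 40.0
t 7.9667 e [0.6105 0.2249 0.2184] yaw -0.221 q6 0.53 F [ 0.4 -0.4 -1.6] grip 0.03053983048592469 39.959651827812195  MOVE [  0.2  -0.2 158.4] roll 0.0 tilt [-0.002 -0.001]
0.91 [444.8, 350.8]
0.9 [279.8, 120.6]
0.87 [330.9, 355.6]
0.7 [383.4, 359.6]
0.57 [299.3, 274.6]
```

```bash

python3 -m crank '[{"jaw":255,"linear":[0,0,15],"roll":0},{"jaw":255,"linear":[0,0,45],"roll":0},{"jaw":255,"linear":[0,0,80],"roll":0},{"jaw":255,"linear":[0,0,110],"roll":0},{"jaw":255,"linear":[0,0,132],"roll":0},{"jaw":255,"linear":[0,0,143],"roll":0},{"jaw":255,"linear":[0,0,150],"roll":0},{"jaw":255,"linear":[0,0,150],"roll":0}]' 40
python3 -m crank '[{"jaw":255,"linear":[0,0,1],"roll":0},{"jaw":255,"linear":[0,0,2],"roll":0},{"jaw":255,"linear":[0,0,3],"roll":0},{"jaw":255,"linear":[0,0,4],"roll":0},{"jaw":255,"linear":[0,0,5],"roll":0},{"jaw":255,"linear":[0,0,5],"roll":0},{"jaw":255,"linear":[0,0,5],"roll":0},{"jaw":255,"linear":[0,0,5],"roll":0}]' 40
```

```text
clock: 8.73
ee_pos: [0.6105, 0.2249, 0.0686]
tcp_rot: [[0.22, 0.976, -0.001], [0.976, -0.22, -0.0], [-0.001, -0.001, -1.0]]
wrist_force: [-0.0, -0.2, -0.5]
grip_width: 0.0305
grip_force: 40.0
clock: 9.4
ee_pos: [0.6109, 0.2254, 0.0647]
tcp_rot: [[0.219, 0.976, 0.0], [0.976, -0.219, 0.0], [0.0, 0.0, -1.0]]
wrist_force: [-0.0, 0.0, -0.9]
grip_width: 0.0304
grip_force: 40.0
```

```bash

python3 -m crank '[{"jaw":255,"linear":[0,0,1],"roll":0},{"jaw":255,"linear":[0,0,2],"roll":0},{"jaw":255,"linear":[0,0,3],"roll":0},{"jaw":255,"linear":[0,0,3],"roll":0},{"jaw":255,"linear":[0,0,4],"roll":0},{"jaw":255,"linear":[0,0,4],"roll":0},{"jaw":255,"linear":[0,0,4],"roll":0},{"jaw":255,"linear":[0,0,4],"roll":0}]' 40
python3 -m crank '[{"jaw":255,"linear":[0,0,0.5],"roll":0},{"jaw":255,"linear":[0,0,1],"roll":0},{"jaw":255,"linear":[0,0,1],"roll":0},{"jaw":255,"linear":[0,0,1],"roll":0},{"jaw":255,"linear":[0,0,1],"roll":0},{"jaw":255,"linear":[0,0,1],"roll":0},{"jaw":255,"linear":[0,0,1],"roll":0},{"jaw":255,"linear":[0,0,1],"roll":0}]' 40
```

```text
clock: 10.07
ee_pos: [0.6109, 0.2254, 0.0607]
tcp_rot: [[0.219, 0.976, 0.0], [0.976, -0.219, 0.0], [0.0, 0.0, -1.0]]
wrist_force: [0.0, 0.4, -1.5]
grip_width: 0.0303
grip_force: 40.0
clock: 10.73
ee_pos: [0.611, 0.2254, 0.0598]
tcp_rot: [[0.219, 0.976, 0.0], [0.976, -0.219, 0.0], [0.0, 0.0, -1.0]]
wrist_force: [-0.3, -1.2, 2.6]
grip_width: 0.0302
grip_force: 40.0
```

Touched the floor (Fz rose to +2.6 N). I'll open just enough, wait and retreat.

```bash

python3 -m crank '[{"jaw":150,"linear":[0,0,0],"roll":0},{"jaw":140,"linear":[0,0,0],"roll":0},{"jaw":120,"linear":[0,0,0],"roll":0},{"jaw":100,"linear":[0,0,0],"roll":0},{"jaw":60,"linear":[0,0,0],"roll":0},{"jaw":60,"linear":[0,0,0],"roll":0},{"jaw":60,"linear":[0,0,0],"roll":0},{"jaw":60,"linear":[0,0,0],"roll":0}]' 40
python3 -m crank '[{"jaw":60,"linear":[0,0,0],"roll":0},{"jaw":60,"linear":[0,0,-8],"roll":0},{"jaw":60,"linear":[0,0,-25],"roll":0},{"jaw":60,"linear":[0,0,-50],"roll":0},{"jaw":60,"linear":[0,0,-80],"roll":0},{"jaw":60,"linear":[0,0,-110],"roll":0},{"jaw":60,"linear":[0,0,-135],"roll":0},{"jaw":60,"linear":[0,0,-150],"roll":0}]' 40
python3 - <<'E'
from h import *
im=eyes.grab_frame("side")
b=im[80:280,180:500,::-1];cv2.imwrite("pics/s2.png",cv2.resize(b,None,fx=2.5,fy=2.5,interpolation=cv2.INTER_CUBIC))
go([.4685,-.061,.23],0)
eyes.grab_frame("top");eyes.grab_frame("side")
for n in("top","side"):
  for t,z in(("cap_mid",.043),("handle",.098)):
    for d in nets.recognise(n,t):print(n,t,d["p"],d["uv"],atz(eyes.calibration(n),d["uv"],z))
E
```

```text
clock: 11.4
ee_pos: [0.6109, 0.2254, 0.0596]
tcp_rot: [[0.219, 0.976, -0.0], [0.976, -0.219, -0.0], [-0.0, -0.0, -1.0]]
wrist_force: [-0.5, -0.1, 0.2]
grip_width: 0.0705
grip_force: 0.0
clock: 12.07
ee_pos: [0.6114, 0.2256, 0.2137]
tcp_rot: [[0.219, 0.976, 0.003], [0.976, -0.219, 0.001], [0.002, 0.003, -1.0]]
wrist_force: [0.3, 0.6, -0.2]
grip_width: 0.071
grip_force: 0.0
t 12.1167 e [0.6119 0.2258 0.2156] yaw -0.221 q6 0.54 F [-0.7  0.1  1.9] grip 0.07108149096984198 0.0  MOVE [-311.2  -77.    -7.7] roll -0.221 tilt [0.006 0.002]
top cap_mid 0.81 [397.7, 332.6] [ 0.3163747  -0.21580768  0.043     ]
top cap_mid 0.79 [433.3, 306.8] [ 0.36722813 -0.29188656  0.043     ]
top cap_mid 0.78 [459.7, 263.5] [ 0.45571448 -0.35172344  0.043     ]
top cap_mid 0.74 [185.0, 193.8] [0.61471872 0.22130388 0.043     ]
top cap_mid 0.71 [196.0, 180.9] [0.64196177 0.19839653 0.043     ]
top cap_mid 0.55 [309.2, 287.9] [ 0.4119348  -0.03574269  0.043     ]
top handle 0.59 [383.5, 197.9] [ 0.58751247 -0.1882619   0.098     ]
top handle 0.56 [367.5, 220.3] [ 0.54279222 -0.15459675  0.098     ]
side cap_mid 0.9 [285.0, 178.3] [0.60884114 0.21900479 0.043     ]
side cap_mid 0.89 [330.3, 356.7] [ 0.3069883  -0.21938884  0.043     ]
side cap_mid 0.81 [444.1, 350.5] [ 0.45165244 -0.35069956  0.043     ]
side cap_mid 0.75 [300.2, 271.4] [ 0.41412305 -0.03497032  0.043     ]
side cap_mid 0.69 [385.7, 357.6] [ 0.37083694 -0.28823036  0.043     ]
side handle 0.57 [378.6, 258.2] [ 0.50360803 -0.15722743  0.098     ]
```

View pics/s2.png

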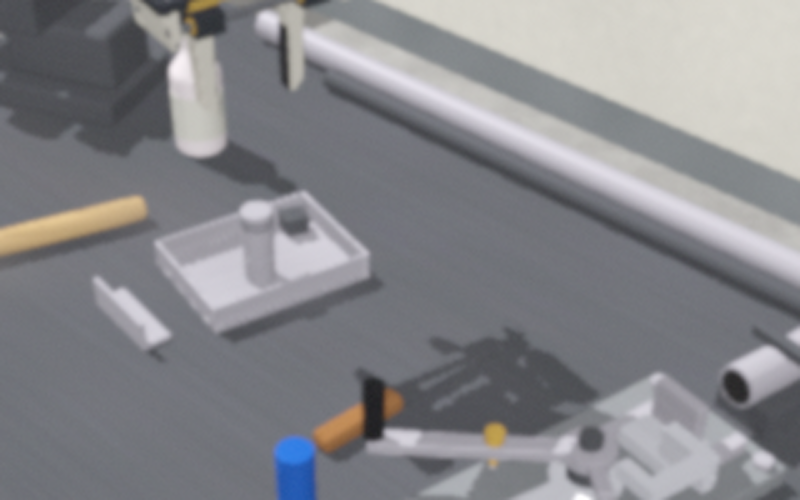

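The cap stands upright in the tray, with its top at about (256,208) in the crop and the block undisturbed. Now to the handle, with the fingers closing along the tangent.

```bash

python3 -m crank '[{"jaw":0,"linear":[-20,-5,0],"roll":-0.12},{"jaw":0,"linear":[-58,-14,0],"roll":-0.24},{"jaw":0,"linear":[-96,-24,0],"roll":-0.36},{"jaw":0,"linear":[-135,-33,0],"roll":-0.48},{"jaw":0,"linear":[-174,-43,0],"roll":-0.6},{"jaw":0,"linear":[-213,-53,0],"roll":-0.72},{"jaw":0,"linear":[-252,-62,0],"roll":-0.84},{"jaw":0,"linear":[-290,-72,0],"roll":-0.94}]' 35
python3 - <<'E'
from h import *
go([.4685,-.061,.10],.722)
E
```

```text
clock: 13.08
ee_pos: [0.4764, -0.0417, 0.2085]
tcp_rot: [[-0.661, 0.75, -0.001], [0.75, 0.661, 0.0], [0.001, -0.001, -1.0]]
wrist_force: [1.4, -0.7, -1.4]
grip_width: 0.0934
grip_force: 0.0
t 13.0833 e [ 0.4764 -0.0417  0.2085] yaw 0.723 q6 -0.86 F [ 1.4 -0.7 -1.4] grip 0.09342825461434719 0.0  MOVE [ -9.4 -18.6 116.5] roll 0.001 tilt [-0.001  0.   ]
```

```bash

python3 -m crank '[{"jaw":0,"linear":[-9,-18,0],"roll":0},{"jaw":0,"linear":[-9,-18,15],"roll":0},{"jaw":0,"linear":[-9,-18,40],"roll":0},{"jaw":0,"linear":[-9,-18,70],"roll":0},{"jaw":0,"linear":[-9,-18,95],"roll":0},{"jaw":0,"linear":[-9,-18,110],"roll":0},{"jaw":0,"linear":[-9,-18,116],"roll":0},{"jaw":0,"linear":[-9,-18,116],"roll":0}]' 35
python3 - <<'E'
from h import *
go([.4685,-.061,.10],.722)
a=eyes.grab_frame("wrist");b=eyes.grab_frame("side")
cv2.imwrite("pics/g.png",np.hstack([cv2.resize(a[...,::-1][180:420,220:540],None,fx=1.25,fy=1.25),cv2.resize(b[...,::-1][160:320,240:454],(400,300))]))
E
```

```text
clock: 13.75
ee_pos: [0.4691, -0.0591, 0.0918]
tcp_rot: [[-0.657, 0.754, -0.003], [0.754, 0.657, 0.001], [0.003, -0.002, -1.0]]
wrist_force: [-0.4, 0.3, 0.5]
grip_width: 0.0926
grip_force: 0.0
t 13.75 e [ 0.4691 -0.0591  0.0918] yaw 0.716 q6 -0.9 F [-0.4  0.3  0.5] grip 0.09261447375123731 0.0  MOVE [-1.  -1.7 -0.2] roll -0.006 tilt [-0.003  0.001]
```

View pics/g.png

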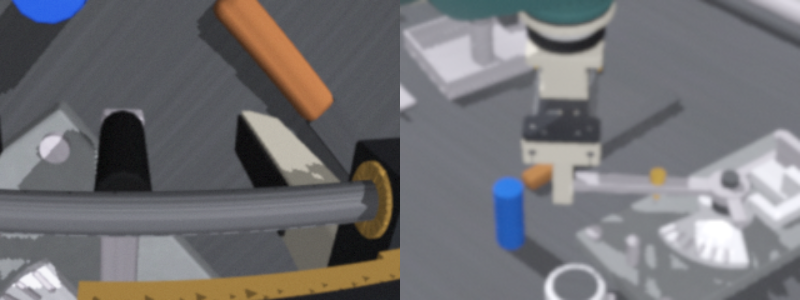

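The handle is centred between the fingers (left crop, about (125,150)), so I'll close.

```bash

for i in 1 2; do python3 -m crank '[{"jaw":255,"linear":[0,0,0],"roll":0},{"jaw":255,"linear":[0,0,0],"roll":0},{"jaw":255,"linear":[0,0,0],"roll":0},{"jaw":255,"linear":[0,0,0],"roll":0},{"jaw":255,"linear":[0,0,0],"roll":0},{"jaw":255,"linear":[0,0,0],"roll":0},{"jaw":255,"linear":[0,0,0],"roll":0},{"jaw":255,"linear":[0,0,0],"roll":0}]' 35; done
cat >> h.py <<'E'
def arc(step,pv=(.578,-.188),r=.17):
    # rows along the circle, from now, to put the tool at angle x+step
    o=robot.get_obs();R=np.array(o["tcp_rot"]);e=np.array(o["ee_pos"]);v=e[:2]-pv
    x=np.arctan2(-v[1],-v[0]);f=np.array(o["wrist_force"][:2]);t=np.array([np.sin(x),-np.cos(x)]);n=-np.array([np.cos(x),np.sin(x)])
    yaw=np.arctan2(R[1,1],R[0,1])
    print("t",round(o["clock"],2),"ang",round(x,4),"rad",round(np.hypot(*v),4),"Ft",round(f@t,1),"Fn",round(f@n,1),"yaw-x",round(yaw-x,3),"grip",round(o["grip_width"],4),"e",e.round(4))
    for k in(.25,.5,.75,1):
        a=x+step*k;p=np.array(pv)-r*np.array([np.cos(a),np.sin(a)]);d=R.T@np.array([*(p-e[:2]),0])*1000
        print(d.round(1),"roll",round(-step*k,3))
E
python3 -c "from h import *
arc(.32)"
```

```text
clock: 14.52
ee_pos: [0.47, -0.0592, 0.0937]
tcp_rot: [[-0.657, 0.754, -0.0], [0.754, 0.657, -0.0], [0.0, -0.0, -1.0]]
wrist_force: [0.3, 0.2, -0.4]
grip_width: 0.0442
grip_force: 0.0
clock: 15.18
ee_pos: [0.4701, -0.0592, 0.0936]
tcp_rot: [[-0.657, 0.754, -0.0], [0.754, 0.657, 0.0], [0.0, -0.0, -1.0]]
wrist_force: [-0.0, 0.3, -0.6]
grip_width: 0.0179
grip_force: 35.0
t 15.18 ang -0.8732 rad 0.168 Ft -0.2 Fn 0.3 yaw-x 1.59 grip 0.0179 e [ 0.4701 -0.0592  0.0936]
[  1.7 -13.6   0. ] roll -0.08
[  0.3 -27.1   0. ] roll -0.16
[ -2.1 -40.5   0. ] roll -0.24
[ -5.7 -53.6   0. ] roll -0.32
```

```bash
sed -i 's/r=.17)/r=.168)/; s/for k in(.25,.5,.75,1)/for k in np.arange(1,9)\/8/' h.py
python3 -m crank '[{"jaw":255,"linear":[0,-6.7,0],"roll":-0.04},{"jaw":255,"linear":[0,-13.4,0],"roll":-0.08},{"jaw":255,"linear":[-0.8,-20.1,0],"roll":-0.12},{"jaw":255,"linear":[-1.6,-26.8,0],"roll":-0.16},{"jaw":255,"linear":[-2.7,-33.4,0],"roll":-0.2},{"jaw":255,"linear":[-4,-40,0],"roll":-0.24},{"jaw":255,"linear":[-5.5,-46.4,0],"roll":-0.28},{"jaw":255,"linear":[-7.5,-52.8,0],"roll":-0.32}]' 35
python3 -c "from h import *
arc(.2)"
```

```text
clock: 15.85
ee_pos: [0.435, -0.0998, 0.0936]
tcp_rot: [[-0.862, 0.508, 0.0], [0.508, 0.862, -0.0], [-0.0, 0.0, -1.0]]
wrist_force: [0.4, -0.9, 0.2]
grip_width: 0.0174
grip_force: 35.0
t 15.85 ang -0.5525 rad 0.168 Ft 0.6 Fn -0.8 yaw-x 1.591 grip 0.0174 e [ 0.435  -0.0998  0.0936]
[-0.  -4.2 -0. ] roll -0.025
[-0.1 -8.4 -0. ] roll -0.05
[ -0.3 -12.6  -0. ] roll -0.075
[ -0.5 -16.8  -0. ] roll -0.1
[ -0.9 -21.   -0. ] roll -0.125
[ -1.4 -25.1  -0. ] roll -0.15
[ -2.  -29.3   0. ] roll -0.175
[ -2.7 -33.4   0. ] roll -0.2
```

```bash

python3 -m crank '[{"jaw":255,"linear":[0,-4.2,0],"roll":-0.025},{"jaw":255,"linear":[-0.1,-8.4,0],"roll":-0.05},{"jaw":255,"linear":[-0.3,-12.6,0],"roll":-0.075},{"jaw":255,"linear":[-0.5,-16.8,0],"roll":-0.1},{"jaw":255,"linear":[-0.9,-21,0],"roll":-0.125},{"jaw":255,"linear":[-1.4,-25.1,0],"roll":-0.15},{"jaw":255,"linear":[-1.4,-25.1,0],"roll":-0.15},{"jaw":255,"linear":[-1.4,-25.1,0],"roll":-0.15}]' 35 >/dev/null
python3 -c "from h import *
arc(.04)
cv2.imwrite('pics/chk.png',cv2.resize(eyes.grab_frame('side')[...,::-1][160:340,260:500],None,fx=2.5,fy=2.5,interpolation=2))"
```

```text
t 16.52 ang -0.4037 rad 0.1681 Ft 1.0 Fn 2.3 yaw-x 1.589 grip 0.0175 e [ 0.4234 -0.122   0.0937]
[-0.1 -0.8  0. ] roll -0.005
[-0.1 -1.7  0. ] roll -0.01
[-0.1 -2.5  0. ] roll -0.015
[-0.1 -3.4  0. ] roll -0.02
[-0.1 -4.2  0. ] roll -0.025
[-0.1 -5.   0. ] roll -0.03
[-0.1 -5.9  0. ] roll -0.035
[-0.1 -6.7  0. ] roll -0.04
```

View pics/chk.png

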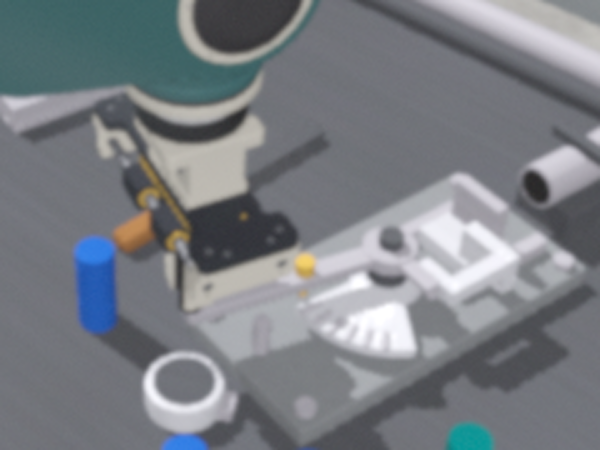

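The lever is moving with the gripped handle. Now small steps, reading the tangential force.

```bash
cat > s.py <<'E'
from h import *
o=robot.get_obs();v=o["ee_pos"][:2]-np.array([.578,-.188]);x=np.arctan2(-v[1],-v[0]);f=np.array(o["wrist_force"][:2])
print("t %.2f ang %.4f rad %.4f Ft %.1f Fn %.1f Mz %.2f grip %.4f yaw-x %.3f"%(o["clock"],x,np.hypot(*v),f@[np.sin(x),-np.cos(x)],f@[-np.cos(x),-np.sin(x)],o["moment"][2],o["grip_width"],np.arctan2(o["tcp_rot"][1][1],o["tcp_rot"][0][1])-x))
E
python3 -m crank '[{"jaw":255,"linear":[0,-1.3,0],"roll":-0.008},{"jaw":255,"linear":[0,-2.5,0],"roll":-0.015},{"jaw":255,"linear":[-0.1,-3.8,0],"roll":-0.023},{"jaw":255,"linear":[-0.1,-5,0],"roll":-0.03},{"jaw":255,"linear":[-0.1,-5,0],"roll":-0.03},{"jaw":255,"linear":[-0.1,-5,0],"roll":-0.03},{"jaw":255,"linear":[-0.1,-5,0],"roll":-0.03},{"jaw":255,"linear":[-0.1,-5,0],"roll":-0.03}]' >/dev/null; python3 s.py
python3 -m crank '[{"jaw":255,"linear":[0,-1.3,0],"roll":-0.008},{"jaw":255,"linear":[0,-2.5,0],"roll":-0.015},{"jaw":255,"linear":[-0.1,-3.8,0],"roll":-0.023},{"jaw":255,"linear":[-0.1,-5,0],"roll":-0.03},{"jaw":255,"linear":[-0.1,-5,0],"roll":-0.03},{"jaw":255,"linear":[-0.1,-5,0],"roll":-0.03},{"jaw":255,"linear":[-0.1,-5,0],"roll":-0.03},{"jaw":255,"linear":[-0.1,-5,0],"roll":-0.03}]' >/dev/null; python3 s.py
python3 -m crank '[{"jaw":255,"linear":[0,-1.3,0],"roll":-0.008},{"jaw":255,"linear":[0,-2.5,0],"roll":-0.015},{"jaw":255,"linear":[-0.1,-3.8,0],"roll":-0.023},{"jaw":255,"linear":[-0.1,-5,0],"roll":-0.03},{"jaw":255,"linear":[-0.1,-5,0],"roll":-0.03},{"jaw":255,"linear":[-0.1,-5,0],"roll":-0.03},{"jaw":255,"linear":[-0.1,-5,0],"roll":-0.03},{"jaw":255,"linear":[-0.1,-5,0],"roll":-0.03}]' >/dev/null; python3 s.py
python3 -m crank '[{"jaw":255,"linear":[0,-1.3,0],"roll":-0.008},{"jaw":255,"linear":[0,-2.5,0],"roll":-0.015},{"jaw":255,"linear":[-0.1,-3.8,0],"roll":-0.023},{"jaw":255,"linear":[-0.1,-5,0],"roll":-0.03},{"jaw":255,"linear":[-0.1,-5,0],"roll":-0.03},{"jaw":255,"linear":[-0.1,-5,0],"roll":-0.03},{"jaw":255,"linear":[-0.1,-5,0],"roll":-0.03},{"jaw":255,"linear":[-0.1,-5,0],"roll":-0.03}]' >/dev/null; python3 s.py
python3 -m crank '[{"jaw":255,"linear":[0,-1.3,0],"roll":-0.008},{"jaw":255,"linear":[0,-2.5,0],"roll":-0.015},{"jaw":255,"linear":[-0.1,-3.8,0],"roll":-0.023},{"jaw":255,"linear":[-0.1,-5,0],"roll":-0.03},{"jaw":255,"linear":[-0.1,-5,0],"roll":-0.03},{"jaw":255,"linear":[-0.1,-5,0],"roll":-0.03},{"jaw":255,"linear":[-0.1,-5,0],"roll":-0.03},{"jaw":255,"linear":[-0.1,-5,0],"roll":-0.03}]' >/dev/null; python3 s.py
python3 -m crank '[{"jaw":255,"linear":[0,-1.3,0],"roll":-0.008},{"jaw":255,"linear":[0,-2.5,0],"roll":-0.015},{"jaw":255,"linear":[-0.1,-3.8,0],"roll":-0.023},{"jaw":255,"linear":[-0.1,-5,0],"roll":-0.03},{"jaw":255,"linear":[-0.1,-5,0],"roll":-0.03},{"jaw":255,"linear":[-0.1,-5,0],"roll":-0.03},{"jaw":255,"linear":[-0.1,-5,0],"roll":-0.03},{"jaw":255,"linear":[-0.1,-5,0],"roll":-0.03}]' >/dev/null; python3 s.py
```

```text
t 17.23 ang -0.3745 rad 0.1681 Ft 1.7 Fn 6.0 Mz -0.13 grip 0.0173 yaw-x 1.591
t 17.90 ang -0.3448 rad 0.1681 Ft 0.7 Fn 7.9 Mz -0.16 grip 0.0176 yaw-x 1.592
t 18.57 ang -0.3151 rad 0.1682 Ft 0.1 Fn 9.4 Mz -0.21 grip 0.0175 yaw-x 1.592
t 19.23 ang -0.2876 rad 0.1682 Ft -4.5 Fn 11.9 Mz -0.23 grip 0.0173 yaw-x 1.594
t 19.90 ang -0.2572 rad 0.1682 Ft -2.7 Fn 14.9 Mz -0.22 grip 0.0176 yaw-x 1.594
t 20.57 ang -0.2247 rad 0.1683 Ft 1.8 Fn 16.9 Mz -0.20 grip 0.0174 yaw-x 1.591
```

```bash

python3 -m crank '[{"jaw":255,"linear":[0.3,-1.3,0],"roll":-0.008},{"jaw":255,"linear":[0.6,-2.5,0],"roll":-0.015},{"jaw":255,"linear":[0.8,-3.8,0],"roll":-0.023},{"jaw":255,"linear":[1,-5,0],"roll":-0.03},{"jaw":255,"linear":[1,-5,0],"roll":-0.03},{"jaw":255,"linear":[1,-5,0],"roll":-0.03},{"jaw":255,"linear":[1,-5,0],"roll":-0.03},{"jaw":255,"linear":[1,-5,0],"roll":-0.03}]' >/dev/null; python3 s.py
python3 -m crank '[{"jaw":255,"linear":[0.3,-1.3,0],"roll":-0.008},{"jaw":255,"linear":[0.6,-2.5,0],"roll":-0.015},{"jaw":255,"linear":[0.8,-3.8,0],"roll":-0.023},{"jaw":255,"linear":[1,-5,0],"roll":-0.03},{"jaw":255,"linear":[1,-5,0],"roll":-0.03},{"jaw":255,"linear":[1,-5,0],"roll":-0.03},{"jaw":255,"linear":[1,-5,0],"roll":-0.03},{"jaw":255,"linear":[1,-5,0],"roll":-0.03}]' >/dev/null; python3 s.py
```

```text
t 21.23 ang -0.1960 rad 0.1684 Ft -0.8 Fn 6.1 Mz -0.26 grip 0.0177 yaw-x 1.593
t 21.90 ang -0.1657 rad 0.1685 Ft -1.0 Fn -7.5 Mz -0.22 grip 0.0177 yaw-x 1.593
```

```bash

python3 -m crank '[{"jaw":255,"linear":[0,-1.3,0],"roll":-0.008},{"jaw":255,"linear":[0,-2.5,0],"roll":-0.015},{"jaw":255,"linear":[0,-3.8,0],"roll":-0.023},{"jaw":255,"linear":[0,-5,0],"roll":-0.03},{"jaw":255,"linear":[0,-5,0],"roll":-0.03},{"jaw":255,"linear":[0,-5,0],"roll":-0.03},{"jaw":255,"linear":[0,-5,0],"roll":-0.03},{"jaw":255,"linear":[0,-5,0],"roll":-0.03}]' >/dev/null; python3 s.py
python3 -m crank '[{"jaw":255,"linear":[0,-1.3,0],"roll":-0.008},{"jaw":255,"linear":[0,-2.5,0],"roll":-0.015},{"jaw":255,"linear":[0,-3.8,0],"roll":-0.023},{"jaw":255,"linear":[0,-5,0],"roll":-0.03},{"jaw":255,"linear":[0,-5,0],"roll":-0.03},{"jaw":255,"linear":[0,-5,0],"roll":-0.03},{"jaw":255,"linear":[0,-5,0],"roll":-0.03},{"jaw":255,"linear":[0,-5,0],"roll":-0.03}]' >/dev/null; python3 s.py
python3 -m crank '[{"jaw":255,"linear":[0,-1.3,0],"roll":-0.008},{"jaw":255,"linear":[0,-2.5,0],"roll":-0.015},{"jaw":255,"linear":[0,-3.8,0],"roll":-0.023},{"jaw":255,"linear":[0.1,-5,0],"roll":-0.03},{"jaw":255,"linear":[0.1,-5,0],"roll":-0.03},{"jaw":255,"linear":[0.1,-5,0],"roll":-0.03},{"jaw":255,"linear":[0.1,-5,0],"roll":-0.03},{"jaw":255,"linear":[0.1,-5,0],"roll":-0.03}]' >/dev/null; python3 s.py
python3 -m crank '[{"jaw":255,"linear":[0,-1.3,0],"roll":-0.008},{"jaw":255,"linear":[0,-2.5,0],"roll":-0.015},{"jaw":255,"linear":[0,-3.8,0],"roll":-0.023},{"jaw":255,"linear":[0.1,-5,0],"roll":-0.03},{"jaw":255,"linear":[0.1,-5,0],"roll":-0.03},{"jaw":255,"linear":[0.1,-5,0],"roll":-0.03},{"jaw":255,"linear":[0.1,-5,0],"roll":-0.03},{"jaw":255,"linear":[0.1,-5,0],"roll":-0.03}]' >/dev/null; python3 s.py
python3 -m crank '[{"jaw":255,"linear":[0,-1.3,0],"roll":-0.008},{"jaw":255,"linear":[0,-2.5,0],"roll":-0.015},{"jaw":255,"linear":[0,-3.8,0],"roll":-0.023},{"jaw":255,"linear":[0.1,-5,0],"roll":-0.03},{"jaw":255,"linear":[0.1,-5,0],"roll":-0.03},{"jaw":255,"linear":[0.1,-5,0],"roll":-0.03},{"jaw":255,"linear":[0.1,-5,0],"roll":-0.03},{"jaw":255,"linear":[0.1,-5,0],"roll":-0.03}]' >/dev/null; python3 s.py
python3 -m crank '[{"jaw":255,"linear":[0,-1.3,0],"roll":-0.008},{"jaw":255,"linear":[0,-2.5,0],"roll":-0.015},{"jaw":255,"linear":[0,-3.8,0],"roll":-0.023},{"jaw":255,"linear":[0.1,-5,0],"roll":-0.03},{"jaw":255,"linear":[0.1,-5,0],"roll":-0.03},{"jaw":255,"linear":[0.1,-5,0],"roll":-0.03},{"jaw":255,"linear":[0.1,-5,0],"roll":-0.03},{"jaw":255,"linear":[0.1,-5,0],"roll":-0.03}]' >/dev/null; python3 s.py
```

```text
t 22.57 ang -0.1364 rad 0.1685 Ft -2.3 Fn -6.9 Mz -0.27 grip 0.0173 yaw-x 1.593
t 23.23 ang -0.1087 rad 0.1686 Ft -5.5 Fn -5.7 Mz -0.28 grip 0.0175 yaw-x 1.596
t 23.90 ang -0.0796 rad 0.1687 Ft -6.9 Fn -5.6 Mz -0.25 grip 0.0172 yaw-x 1.597
t 24.57 ang -0.0476 rad 0.1687 Ft -1.6 Fn -6.0 Mz -0.25 grip 0.0175 yaw-x 1.595
t 25.23 ang -0.0180 rad 0.1688 Ft -1.6 Fn -5.8 Mz -0.30 grip 0.0175 yaw-x 1.595
t 25.90 ang 0.0104 rad 0.1688 Ft -3.3 Fn -5.9 Mz -0.37 grip 0.0176 yaw-x 1.597
```

Two clicks so far, at about -0.27 and -0.075 rad.

```bash

python3 -m crank '[{"jaw":255,"linear":[0,-1.3,0],"roll":-0.008},{"jaw":255,"linear":[0,-2.5,0],"roll":-0.015},{"jaw":255,"linear":[0,-3.8,0],"roll":-0.023},{"jaw":255,"linear":[0,-5,0],"roll":-0.03},{"jaw":255,"linear":[0,-5,0],"roll":-0.03},{"jaw":255,"linear":[0,-5,0],"roll":-0.03},{"jaw":255,"linear":[0,-5,0],"roll":-0.03},{"jaw":255,"linear":[0,-5,0],"roll":-0.03}]' >/dev/null; python3 s.py
python3 -m crank '[{"jaw":255,"linear":[0,-1.3,0],"roll":-0.008},{"jaw":255,"linear":[0,-2.5,0],"roll":-0.015},{"jaw":255,"linear":[0,-3.8,0],"roll":-0.023},{"jaw":255,"linear":[0,-5,0],"roll":-0.03},{"jaw":255,"linear":[0,-5,0],"roll":-0.03},{"jaw":255,"linear":[0,-5,0],"roll":-0.03},{"jaw":255,"linear":[0,-5,0],"roll":-0.03},{"jaw":255,"linear":[0,-5,0],"roll":-0.03}]' >/dev/null; python3 s.py
python3 -m crank '[{"jaw":255,"linear":[0,-1.3,0],"roll":-0.008},{"jaw":255,"linear":[0,-2.5,0],"roll":-0.015},{"jaw":255,"linear":[0,-3.8,0],"roll":-0.023},{"jaw":255,"linear":[0.1,-5,0],"roll":-0.03},{"jaw":255,"linear":[0.1,-5,0],"roll":-0.03},{"jaw":255,"linear":[0.1,-5,0],"roll":-0.03},{"jaw":255,"linear":[0.1,-5,0],"roll":-0.03},{"jaw":255,"linear":[0.1,-5,0],"roll":-0.03}]' >/dev/null; python3 s.py
python3 -m crank '[{"jaw":255,"linear":[0,-1.3,0],"roll":-0.008},{"jaw":255,"linear":[0,-2.5,0],"roll":-0.015},{"jaw":255,"linear":[0,-3.8,0],"roll":-0.023},{"jaw":255,"linear":[0.1,-5,0],"roll":-0.03},{"jaw":255,"linear":[0.1,-5,0],"roll":-0.03},{"jaw":255,"linear":[0.1,-5,0],"roll":-0.03},{"jaw":255,"linear":[0.1,-5,0],"roll":-0.03},{"jaw":255,"linear":[0.1,-5,0],"roll":-0.03}]' >/dev/null; python3 s.py
python3 -m crank '[{"jaw":255,"linear":[0,-1.3,0],"roll":-0.008},{"jaw":255,"linear":[0,-2.5,0],"roll":-0.015},{"jaw":255,"linear":[0,-3.8,0],"roll":-0.023},{"jaw":255,"linear":[0.1,-5,0],"roll":-0.03},{"jaw":255,"linear":[0.1,-5,0],"roll":-0.03},{"jaw":255,"linear":[0.1,-5,0],"roll":-0.03},{"jaw":255,"linear":[0.1,-5,0],"roll":-0.03},{"jaw":255,"linear":[0.1,-5,0],"roll":-0.03}]' >/dev/null; python3 s.py
python3 -m crank '[{"jaw":255,"linear":[0,-1.3,0],"roll":-0.008},{"jaw":255,"linear":[0,-2.5,0],"roll":-0.015},{"jaw":255,"linear":[0,-3.8,0],"roll":-0.023},{"jaw":255,"linear":[0.1,-5,0],"roll":-0.03},{"jaw":255,"linear":[0.1,-5,0],"roll":-0.03},{"jaw":255,"linear":[0.1,-5,0],"roll":-0.03},{"jaw":255,"linear":[0.1,-5,0],"roll":-0.03},{"jaw":255,"linear":[0.1,-5,0],"roll":-0.03}]' >/dev/null; python3 s.py
```

```text
t 26.57 ang 0.0400 rad 0.1689 Ft -3.7 Fn -4.8 Mz -0.35 grip 0.0173 yaw-x 1.597
t 27.23 ang 0.0684 rad 0.1690 Ft -4.9 Fn -3.8 Mz -0.42 grip 0.0177 yaw-x 1.598
t 27.90 ang 0.0961 rad 0.1690 Ft -10.1 Fn -2.8 Mz -0.39 grip 0.0172 yaw-x 1.601
t 28.57 ang 0.1282 rad 0.1691 Ft -4.3 Fn -3.1 Mz -0.40 grip 0.0175 yaw-x 1.599
t 29.23 ang 0.1592 rad 0.1692 Ft -3.1 Fn -4.1 Mz -0.34 grip 0.0172 yaw-x 1.597
t 29.90 ang 0.1875 rad 0.1693 Ft -6.3 Fn -4.1 Mz -0.41 grip 0.0174 yaw-x 1.599
```

```bash

python3 -m crank '[{"jaw":255,"linear":[0,-1.3,0],"roll":-0.008},{"jaw":255,"linear":[0,-2.5,0],"roll":-0.015},{"jaw":255,"linear":[0,-3.8,0],"roll":-0.023},{"jaw":255,"linear":[0,-5,0],"roll":-0.03},{"jaw":255,"linear":[0,-5,0],"roll":-0.03},{"jaw":255,"linear":[0,-5,0],"roll":-0.03},{"jaw":255,"linear":[0,-5,0],"roll":-0.03},{"jaw":255,"linear":[0,-5,0],"roll":-0.03}]' >/dev/null; python3 s.py
python3 -m crank '[{"jaw":255,"linear":[0,-1.3,0],"roll":-0.008},{"jaw":255,"linear":[0,-2.5,0],"roll":-0.015},{"jaw":255,"linear":[0,-3.8,0],"roll":-0.023},{"jaw":255,"linear":[0.1,-5,0],"roll":-0.03},{"jaw":255,"linear":[0.1,-5,0],"roll":-0.03},{"jaw":255,"linear":[0.1,-5,0],"roll":-0.03},{"jaw":255,"linear":[0.1,-5,0],"roll":-0.03},{"jaw":255,"linear":[0.1,-5,0],"roll":-0.03}]' >/dev/null; python3 s.py
python3 -m crank '[{"jaw":255,"linear":[0,-1.3,0],"roll":-0.008},{"jaw":255,"linear":[0,-2.5,0],"roll":-0.015},{"jaw":255,"linear":[0,-3.8,0],"roll":-0.023},{"jaw":255,"linear":[0.1,-5,0],"roll":-0.03},{"jaw":255,"linear":[0.1,-5,0],"roll":-0.03},{"jaw":255,"linear":[0.1,-5,0],"roll":-0.03},{"jaw":255,"linear":[0.1,-5,0],"roll":-0.03},{"jaw":255,"linear":[0.1,-5,0],"roll":-0.03}]' >/dev/null; python3 s.py
python3 -m crank '[{"jaw":255,"linear":[0,-1.3,0],"roll":-0.008},{"jaw":255,"linear":[0,-2.5,0],"roll":-0.015},{"jaw":255,"linear":[0,-3.8,0],"roll":-0.023},{"jaw":255,"linear":[0.1,-5,0],"roll":-0.03},{"jaw":255,"linear":[0.1,-5,0],"roll":-0.03},{"jaw":255,"linear":[0.1,-5,0],"roll":-0.03},{"jaw":255,"linear":[0.1,-5,0],"roll":-0.03},{"jaw":255,"linear":[0.1,-5,0],"roll":-0.03}]' >/dev/null; python3 s.py
python3 -m crank '[{"jaw":255,"linear":[0,-1.3,0],"roll":-0.008},{"jaw":255,"linear":[0,-2.5,0],"roll":-0.015},{"jaw":255,"linear":[0,-3.8,0],"roll":-0.023},{"jaw":255,"linear":[0.1,-5,0],"roll":-0.03},{"jaw":255,"linear":[0.1,-5,0],"roll":-0.03},{"jaw":255,"linear":[0.1,-5,0],"roll":-0.03},{"jaw":255,"linear":[0.1,-5,0],"roll":-0.03},{"jaw":255,"linear":[0.1,-5,0],"roll":-0.03}]' >/dev/null; python3 s.py
```

```text
t 30.57 ang 0.2168 rad 0.1693 Ft -5.8 Fn -1.7 Mz -0.41 grip 0.0176 yaw-x 1.600
t 31.23 ang 0.2458 rad 0.1694 Ft -6.7 Fn -1.2 Mz -0.40 grip 0.0173 yaw-x 1.601
t 31.90 ang 0.2719 rad 0.1694 Ft -14.0 Fn -1.8 Mz -0.30 grip 0.0176 yaw-x 1.605
t 32.57 ang 0.3041 rad 0.1694 Ft -8.4 Fn -2.6 Mz -0.29 grip 0.0174 yaw-x 1.603
t 33.23 ang 0.3356 rad 0.1695 Ft -4.8 Fn -1.3 Mz -0.19 grip 0.0174 yaw-x 1.601
```

Fourth click at about 0.285 rad, so the notch middle is about 0.375 rad.

```bash

python3 -m crank '[{"jaw":255,"linear":[0,-1.3,0],"roll":-0.008},{"jaw":255,"linear":[0,-2.5,0],"roll":-0.015},{"jaw":255,"linear":[0,-3.8,0],"roll":-0.023},{"jaw":255,"linear":[0.1,-5,0],"roll":-0.03},{"jaw":255,"linear":[0.1,-6,0],"roll":-0.036},{"jaw":255,"linear":[0.1,-6,0],"roll":-0.036},{"jaw":255,"linear":[0.1,-6,0],"roll":-0.036},{"jaw":255,"linear":[0.1,-6,0],"roll":-0.036}]' >/dev/null; python3 s.py
python3 -m crank '[{"jaw":255,"linear":[0,0,0],"roll":0},{"jaw":255,"linear":[0,0,0],"roll":0},{"jaw":255,"linear":[0,0,0],"roll":0},{"jaw":255,"linear":[0,0,0],"roll":0},{"jaw":255,"linear":[0,0,0],"roll":0},{"jaw":255,"linear":[0,0,0],"roll":0},{"jaw":255,"linear":[0,0,0],"roll":0},{"jaw":255,"linear":[0,0,0],"roll":0}]' >/dev/null; python3 s.py
python3 - <<'E'
from h import *
c=eyes.calibration("side");eyes.grab_frame("side")
for d in nets.recognise("side","cap_mid")[:6]:print(d["p"],atz(c,d["uv"],.043).round(3))
E
```

```text
t 33.90 ang 0.3694 rad 0.1696 Ft -7.8 Fn -0.0 Mz -0.21 grip 0.0173 yaw-x 1.603
t 34.57 ang 0.3693 rad 0.1696 Ft -8.2 Fn -1.4 Mz -0.32 grip 0.0178 yaw-x 1.603
0.9 [ 0.457 -0.348  0.043]
0.83 [ 0.365 -0.29   0.043]
0.66 [ 0.41  -0.037  0.043]
0.66 [ 0.308 -0.22   0.043]
```

```bash

python3 - <<'E'
from h import *
c=eyes.calibration("top");eyes.grab_frame("top")
L=[(d["p"],atz(c,d["uv"],.043).round(3)) for d in nets.recognise("top","cap_mid")];print(L)
if any(abs(w[0]-.611)<.025 and abs(w[1]-.225)<.025 for _,w in L): print(robot.job_done())
E
```

```text
[(0.61, array([ 0.41 , -0.034,  0.043])), (0.58, array([ 0.366, -0.286,  0.043]))]
```

```bash

python3 - <<'E'
from h import *
a=eyes.grab_frame("top")[...,::-1];b=eyes.grab_frame("side")[...,::-1]
cv2.imwrite("pics/end.png",np.hstack([cv2.resize(a[100:300,100:300],(400,400)),cv2.resize(b[120:320,180:380],(400,400))]))
E
```

```text
(no output)
```

View pics/end.png

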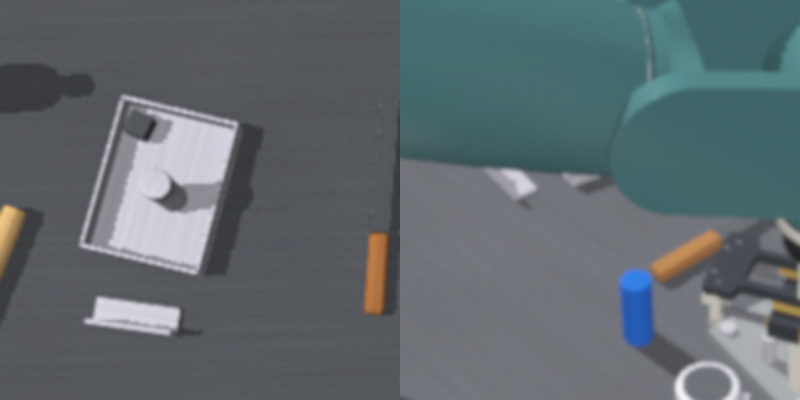

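The cap is still upright in the tray (left crop, about (157,185)). In the side view the arm just hides it, so I'm handing in.

```bash
python3 s.py; python3 -c "from h import *
print(robot.job_done())"
```

```text
t 34.87 ang 0.3693 rad 0.1696 Ft -8.5 Fn -1.0 Mz -0.28 grip 0.0173 yaw-x 1.603
the job is handed in; nothing more can be done
None
```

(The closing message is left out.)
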